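# Free the coaster of the condiment tray

### The job

Free the blue coaster of the square condiment tray for a mug by shifting its contents like a sliding puzzle: first slide the brown-labelled spice jar in the tray straight into the tray's empty place, then slide the salt shaker from the blue coaster straight into the place the jar has just left. Keep both standing down on the tray while they slide (no lifting), leave each standing upright in the middle of its new place, and leave the egg timer where it is.

Things in the scene. Friction and masses are not known exactly. Their poses are not given: they have to be found in the camera images.
- tray: Fixed square wooden tray, 218 mm wide, rim 22 mm high. Origin: mid underside; x away from the robot, y left, z up; flat floor at z 8 mm. Four places, round inlays 72 mm wide, centred at x, y = +-45 mm: blue coaster (-45, -45) with the salt shaker; (45, 45) empty; spice jar and egg timer at (-45, 45) and (45, -45), either way round, all within 4 mm of centre. Flat steel handles at both y ends.
- jar_center (a point): Centre (53 mm above its foot) of the spice jar in the tray: round glass jar, brown-orange label, green cap, 45 mm diameter, 106 mm high, about 0.11 kg, loose; its z axis points up. Similar jars with blue labels stand at the back left of the worktop and are not used.
- salt_center (a point): Centre (45 mm above its foot) of the salt shaker in the tray: round, clear glass with grey salt and a grey domed top, 44 mm diameter up to 66 mm above its foot and narrower above, 90 mm high, about 0.1 kg, loose; its z axis points up.
- timer: Egg timer in the tray: round, red below and white above, 62 mm diameter, 51 mm high, loose. Origin: middle of its underside. It is to stay where it is.
Things that resemble listed ones, but are neither listed nor needed, are in the scene too. What is shaped like the part that bears salt_center but purple is not meant.

How it is judged:
On the way, in this order (a step that is already met when the one before it is completed fails the run):
1. the spice jar stands in the place that was empty, while the salt shaker still stands on the blue coaster (x of jar_center in the frame of tray between 0.028 and 0.062 m and y of jar_center in the frame of tray between 0.028 and 0.062 m and x of salt_center in the frame of tray between -0.065 and -0.025 m and y of salt_center in the frame of tray between -0.065 and -0.025 m), for 0.2 s.
2. the salt shaker stands in the place the jar left (((x of salt_center in the frame of tray between 0.028 and 0.062 m and y of salt_center in the frame of tray between -0.062 and -0.028 m) or (x of salt_center in the frame of tray between -0.062 and -0.028 m and y of salt_center in the frame of tray between 0.028 and 0.062 m))), for 0.2 s.
At the end, for the whole second after the job is handed in: The spice jar's centre is within 17 mm, along each of the tray's axes, of the centre of the place that was empty at (+45, +45) mm; the salt shaker's is equally close to the centre of the place where the jar stood; both stand upright (within 0.2 rad) on the tray's floor (x of jar_center in the frame of tray between 0.028 and 0.062 m and y of jar_center in the frame of tray between 0.028 and 0.062 m and ((x of salt_center in the frame of tray between 0.028 and 0.062 m and y of salt_center in the frame of tray between -0.062 and -0.028 m) or (x of salt_center in the frame of tray between -0.062 and -0.028 m and y of salt_center in the frame of tray between 0.028 and 0.062 m)) and angle between each of jar_center, salt_center's own z axis and vertical below 0.2 rad and not (z of jar_center in the frame of tray above 0.066 m) and not (z of salt_center in the frame of tray above 0.058 m)); the robot touches nothing.
It fails at once if the spice jar or the salt shaker is lifted more than 15 mm off the tray's floor (z of jar_center in the frame of tray above 0.076 m or z of salt_center in the frame of tray above 0.068 m).
It fails at once if the egg timer is moved more than 15 mm (distance of timer from where it was at the start of the episode above 0.015 m).
It also fails if it takes over 43 s, if anything falls off the work surface, if the arm or the gripper's body presses on something with over 40 N, if the wrist force passes 120 N, or if a joint passes its speed limit or range.

### The arm

A 7-joint arm with a two-finger parallel gripper is mounted at the origin on a cart in front of the work surface, level with it; the furniture and walls round the work are solid. World frame = base frame: x ahead of the robot, y to its left, z up, the work surface at z = 0. Lengths are in m, angles in rad, forces in N, time in s.
With the tool pointing down it reaches from about 0.375 to 0.925 m from the base axis. Payload 3.1 kg.
Tool frame: the origin (TCP) lies on the centre line of the jaws, within the pads' length; the fingertips stand 17 mm ahead of it and the grasp point (between the pads) lies 2 mm behind it; z points along the fingers, y is the direction in which the jaws open and shut (so a half turn about z gives the same grasp; the last joint's range is limited). The gripper opens to 85 mm and grips with 20 to 120 N. Pads are 22 mm wide; open, the fingers measure 114 mm over their backs; the gripper's body (76 mm by 85 mm) begins 54 mm behind the grasp point. The pads swing forward as they close: fully open they stand 13 mm farther back than shut.
Start: joints at [-1.348, 0.383, 0.044, 1.598, -0.018, 1.161, -0.05], TCP at [0.205, 0.617, 0.248] pointing down, gripper open.
Joint ranges: [-2.61, 2.61], [-0.41, 2.15], [-1.48, 1.57], [0, 2.5], [-1.57, 4.71], [0.05, 1.97], [-2.85, 2.85]. Speed limits (rad/s): [2.79, 2.79, 3.14, 3.14, 3.14, 3.14, 3.14].

### API

Orientations are given as a 3x3 rotation matrix whose columns are the frame's x, y, z axes.
In Python, from plant import monitor, optics, sign_off gives the robot as it stands.
- The arm moves only by the tool move_arm, never from a script. Its argument "deltas" is a list of rows, each an object of numbers: "dx", "dy", "dz": the shift along the world's x, y, z in m; "wx", "wy", "wz": the turn, a rotation vector about the world's x, y, z in degrees; "grip": the finger opening in m, from 0 to 0.0854. A call has 1 to 10 rows; each row is the pose to reach, as a shift and turn from the pose commanded when the call began; what a row does not reach only later rows make up. A row lasts 1/10 s, in which the tool goes at most 50 mm and 8.59 degrees, less where a joint would pass 70% of its speed; a pose out of reach is approached as far as the arm can. A call with a gripper value outside its range is refused whole. The fingers move at their own pace and stop on an object; "force" is the grip in N (left out, the last holds). Time passes only in rows, so rows that repeat a pose let the fingers close. It gives the time, the measured TCP pose, the force and the opening at its end, in the units of the state.
- monitor.observe(): the state, without advancing time (a new reading comes with each control period).
- optics.get_image(name): name is "scene" or "top"; returns a dict with "frame" (384x512x3 uint8, red, green, blue), "vfov" (degrees; the focal length in pixels is half the picture's height over the tangent of half this angle, whatever the lens; pixels are square), "cx", "cy" (the principal point, pixels), "R" (3x3) and "t" (3): a world point X has camera coordinates R X + t. Camera axes: x right, y down, z forward; pixel columns grow to the right and rows downward; lengths in m; the calibration is good to about 2 mm. A picture is of the moment at which its call begins. There is no depth.
- sign_off(): hands the job in, once; it reports no verdict.
The state is a dict: "time": time; "q": joint angles; "qd": joint speeds; "joint_torque": joint torques, N m; "position": TCP position; "tcp_rot": TCP orientation; "wrist_force": force on the tool from outside, world axes, zero at the start; "moment": the same for the moment, N m; "width": finger opening in m.
Only numpy, scipy, OpenCV 4.12 (cv2) and the standard library are available. Lean on these libraries where they do the work, as an engineer would, in place of code of your own. Each camera call takes 0.05 s, during which the arm holds its last target. There are 200 camera calls.

## Working session

There is one attempt and no reset: what is moved stays moved. The work goes in short steps, Python scripts to look and compute and a tool call to move; the robot and the scene stay as the last step left them, time stands still between calls to the robot, and variables do not carry over. Pictures are saved under pics/ and viewed, about 8 in all and at most 12, crops included, and the job is handed in when it is done.

Besides the shell and the picture viewer there is one more tool, called after "Emit:" as name(argument=value, ...) on one line, values as JSON. move_arm: Moves the arm, as the interface text tells. Its arguments: {"type":"object","properties":{"deltas":{"type":"array","items":{"type":"object","properties":{"dx":{"type":"number"},"dy":{"type":"number"},"dz":{"type":"number"},"wx":{"type":"number"},"wy":{"type":"number"},"wz":{"type":"number"},"grip":{"type":"number"}}}},"force":{"type":"number"}},"required":["deltas"]}

```bash
mkdir -p pics; cat > h.py <<'E'
import numpy as np, cv2, json
from plant import monitor, optics, sign_off
def snap(name,fn):
    d=optics.get_image(name); cv2.imwrite('pics/'+fn+'.png',cv2.cvtColor(d['frame'],cv2.COLOR_RGB2BGR))
    c={k:(np.array(d[k]).tolist()) for k in('vfov','cx','cy','R','t')}
    json.dump(c,open('pics/'+fn+'.json','w')); return c
def cam(fn):
    c=json.load(open('pics/'+fn+'.json')); f=192/np.tan(np.radians(c['vfov'])/2)
    return f,c['cx'],c['cy'],np.array(c['R']),np.array(c['t'])
def ray(fn,u,v):
    f,cx,cy,R,t=cam(fn); return -R.T@t, R.T@np.array([(u-cx)/f,(v-cy)/f,1])
def onz(fn,u,v,z):
    o,d=ray(fn,u,v); return o+d*(z-o[2])/d[2]
def proj(fn,X):
    f,cx,cy,R,t=cam(fn); p=R@np.array(X)+t; return cx+f*p[0]/p[2],cy+f*p[1]/p[2]
def tri(a,b):
    A=[];B=[]
    for fn,u,v in(a,b):
        o,d=ray(fn,u,v); d=d/np.linalg.norm(d); P=np.eye(3)-np.outer(d,d);A.append(P);B.append(P@o)
    return np.linalg.solve(sum(A),sum(B))
E
python3 - <<'E'
from h import *
for n in('scene','top'):
    c=snap(n,n+'0'); print(c); 
a=cv2.imread('pics/scene0.png');b=cv2.imread('pics/top0.png')
s=monitor.observe();print(s['time'],s['position'],s['tcp_rot'],s['width'])
E
```

```text
{'vfov': 52.15146641878788, 'cx': 257.07065702963064, 'cy': 190.5618526232655, 'R': [[0.5953731429033374, -0.803101944474989, 0.02362387542072556], [-0.33164500347387604, -0.27243105354281727, -0.9032125512504592], [0.7318076334530919, 0.5299137551017546, -0.42854287973753874]], 't': [-0.37901475724074457, 0.23648628363982918, 0.525834063180806]}
{'vfov': 43.11455838604815, 'cx': 247.48758858033295, 'cy': 187.97774933441588, 'R': [[-0.01889302700863264, -0.9998214063760933, -0.00045703674040744176], [-0.9737438335580824, 0.01850397179244145, -0.2268932560379757], [0.2268611913440925, -0.003841663706720802, -0.9739195251569321]], 't': [-0.05443807552937113, 0.5493794521945727, 0.8739980144482682]}
0.1 [0.20468018 0.61605426 0.24702338] [[-9.49000082e-01  3.15275092e-01 -6.79020498e-04]
 [ 3.15275812e-01  9.48997282e-01 -2.30691297e-03]
 [-8.29235899e-05 -2.40333933e-03 -9.99997109e-01]] 0.08553312635021026
```

View pics/scene0.png

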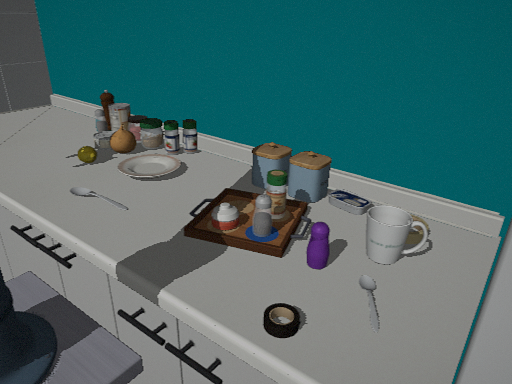

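View pics/top0.png

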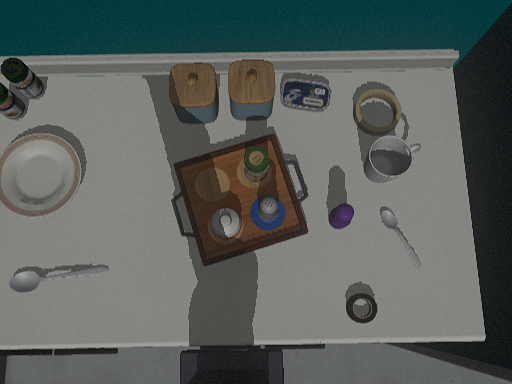

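The tray is at top (240,198), with the jar at far right (257,165), the timer at near left (225,223), the salt on the blue coaster (268,207), and the empty place at far left (212,184).

Lookalikes:
- **Jars:** two blue-labelled jars at top (22,78) and (10,103), scene (172,137) and (190,136).
- **Shakers:** a purple shaker at top (342,215), scene (318,245), and a grey one at scene (101,120).

I choose the jar at scene (276,195) and the shaker at scene (263,215), both in the tray.

```bash
python3 - <<'E'
from h import *
a=cv2.imread('pics/scene0.png')[160:260,180:320];b=cv2.imread('pics/top0.png')[130:270,165:315]
a=cv2.resize(a,(784,560),interpolation=cv2.INTER_CUBIC);b=cv2.resize(b,(600,560),interpolation=cv2.INTER_CUBIC)
cv2.imwrite('pics/ca.png',np.clip(a*1.5,0,255));cv2.imwrite('pics/cb.png',np.clip(b*1.5,0,255))
E
```

```text
[ WARN:0@0.500] global loadsave.cpp:1063 imwrite_ Unsupported depth image for selected encoder is fallbacked to CV_8U.
```

View pics/ca.png

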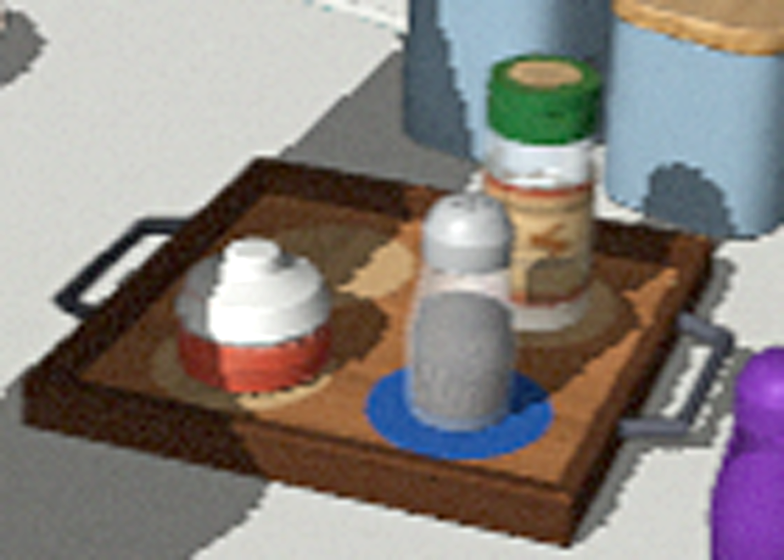

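View pics/cb.png

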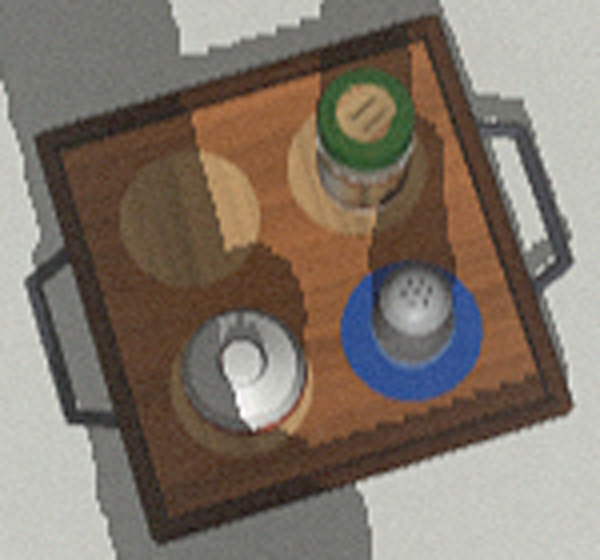

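The crops show the jar's cap top at scene-crop (545,72) and top-crop (365,112), and the salt's top at (466,203) and (418,285). The coaster centre is at (459,412) and (412,331). The jar has the brown-orange label and green cap, and the salt is grey glass on the blue coaster, so the choice holds.

```bash
python3 - <<'E'
from h import *
S=lambda u,v:('scene0',180+u/5.6,160+v/5.6); T=lambda u,v:('top0',165+u/4,130+v/4)
P={}
for n,a,b in[('FL',(260,158),(38,133)),('FR',(718,238),(437,15)),('NR',(570,495),(572,405)),('NL',(25,380),(160,542)),('coaster',(459,412),(412,331)),('jartop',(545,72),(365,112)),('salttop',(466,203),(418,285)),('timertop',(253,246),(243,362))]:
    P[n]=tri(S(*a),T(*b));print(n,P[n].round(4), 'top@z', onz(*T(*b),P[n][2]).round(4))
r=[onz(*T(*b),.022) for b in((38,133),(437,15),(572,405),(160,542))]
c=np.mean(r,0);print('rimz22',c.round(4))
yax=(r[0]-r[1])+(r[3]-r[2]);xax=(r[0]-r[3])+(r[1]-r[2]);print(np.degrees(np.arctan2(-yax[0],yax[1])),np.degrees(np.arctan2(xax[1],xax[0])),np.linalg.norm(xax)/2,np.linalg.norm(yax)/2)
print('coaster',onz(*T(412,331),.008),'empty',onz(*T(190,218),.008),'jar',onz(*T(365,112),.114),'salt',onz(*T(416,290),.092))
E
```

```text
FL [0.6141 0.083  0.0179] top@z [0.6136 0.0835 0.0179]
FR [ 0.6736 -0.1237  0.0197] top@z [ 0.6728 -0.1227  0.0197]
NR [ 0.4684 -0.1833  0.0206] top@z [ 0.4681 -0.183   0.0206]
NL [0.4054 0.0201 0.02  ] top@z [0.4049 0.0206 0.02  ]
coaster [ 0.5099 -0.1061  0.0045] top@z [ 0.5096 -0.1057  0.0045]
jartop [ 0.5943 -0.0827  0.1118] top@z [ 0.5936 -0.0819  0.1118]
salttop [ 0.515  -0.1044  0.0914] top@z [ 0.5156 -0.1051  0.0914]
timertop [ 0.487  -0.0227  0.0579] top@z [ 0.4865 -0.0221  0.0579]
rimz22 [ 0.5393 -0.0505  0.022 ]
16.703679120364836 16.585150312320046 0.21481761732725654 0.21331749339134382
coaster [ 0.50891578 -0.10552561  0.008     ] empty [0.56976701 0.00645816 0.008     ] jar [ 0.59294609 -0.08189458  0.114     ] salt [ 0.51312259 -0.10408469  0.092     ]
```

Tray centre is about (0.539,-0.050) with yaw 16.65°. The jar stands at (0.593,-0.082) and goes to (0.5695,0.006). The salt stands at (0.513,-0.104) and goes to (0.595,-0.080). I'll grip the jar with the jaws along tray y, and the salt with the jaws along tray x.

Emit:
move_arm(deltas=[{"dx":0.019,"dy":-0.035,"wz":-7.25},{"dx":0.039,"dy":-0.07,"wz":-14.5},{"dx":0.058,"dy":-0.105,"wz":-21.75},{"dx":0.078,"dy":-0.14,"wz":-29},{"dx":0.097,"dy":-0.175,"wz":-36.25},{"dx":0.116,"dy":-0.209,"wz":-43.5},{"dx":0.136,"dy":-0.244,"wz":-50.75},{"dx":0.155,"dy":-0.279,"wz":-58},{"dx":0.175,"dy":-0.314,"wz":-65.25},{"dx":0.194,"dy":-0.349,"wz":-72.5}], force=25)

```text
schema error: expected keys dx, dy, dz, wx, wy, wz, grip
```

Emit:
move_arm(deltas=[{"dx":0.019,"dy":-0.035,"wz":-7.25},{"dx":0.039,"dy":-0.07,"wz":-14.5},{"dx":0.058,"dy":-0.105,"wz":-21.75},{"dx":0.078,"dy":-0.14,"wz":-29},{"dx":0.097,"dy":-0.175,"wz":-36.25},{"dx":0.116,"dy":-0.209,"wz":-43.5},{"dx":0.136,"dy":-0.244,"wz":-50.75},{"dx":0.155,"dy":-0.279,"wz":-58},{"dx":0.175,"dy":-0.314,"wz":-65.25},{"dx":0.194,"dy":-0.349,"wz":-72.5}])

```text
schema error: expected keys dx, dy, dz, wx, wy, wz, grip
```

```bash
python3 - <<'E'
from h import *
s=monitor.observe();print(s['time'],s['position'],s['tcp_rot'].round(4),np.round(s['q'],2),s['wrist_force'])
E
```

```text
0.1 [0.20468018 0.61605426 0.24702338] [[-9.490e-01  3.153e-01 -7.000e-04]
 [ 3.153e-01  9.490e-01 -2.300e-03]
 [-1.000e-04 -2.400e-03 -1.000e+00]] [-1.35  0.38  0.04  1.6  -0.02  1.16 -0.05] [-0.86073713 -0.50445784 -1.38076266]
```

Emit:
move_arm(deltas=[{"dx":0.019,"dy":-0.035,"dz":0,"wx":0,"wy":0,"wz":-7.25,"grip":0.085},{"dx":0.039,"dy":-0.07,"dz":0,"wx":0,"wy":0,"wz":-14.5,"grip":0.085},{"dx":0.058,"dy":-0.105,"dz":0,"wx":0,"wy":0,"wz":-21.75,"grip":0.085},{"dx":0.078,"dy":-0.14,"dz":0,"wx":0,"wy":0,"wz":-29,"grip":0.085},{"dx":0.097,"dy":-0.175,"dz":0,"wx":0,"wy":0,"wz":-36.25,"grip":0.085},{"dx":0.116,"dy":-0.209,"dz":0,"wx":0,"wy":0,"wz":-43.5,"grip":0.085},{"dx":0.136,"dy":-0.244,"dz":0,"wx":0,"wy":0,"wz":-50.75,"grip":0.085},{"dx":0.155,"dy":-0.279,"dz":0,"wx":0,"wy":0,"wz":-58,"grip":0.085},{"dx":0.175,"dy":-0.314,"dz":0,"wx":0,"wy":0,"wz":-65.25,"grip":0.085},{"dx":0.194,"dy":-0.349,"dz":0,"wx":0,"wy":0,"wz":-72.5,"grip":0.085}], force=25)

```text
time: 1.1
position: [0.3993, 0.266, 0.248]
tcp_rot: [[0.021, 1.0, -0.0], [1.0, -0.021, -0.0], [-0.0, -0.0, -1.0]]
wrist_force: [0.3, 0.5, -0.1]
width: 0.085
```

Emit:
move_arm(deltas=[{"dx":0.019,"dy":-0.035,"dz":0,"wx":0,"wy":0,"wz":-7.25,"grip":0.085},{"dx":0.039,"dy":-0.07,"dz":0,"wx":0,"wy":0,"wz":-14.5,"grip":0.085},{"dx":0.058,"dy":-0.105,"dz":0,"wx":0,"wy":0,"wz":-21.75,"grip":0.085},{"dx":0.078,"dy":-0.14,"dz":0,"wx":0,"wy":0,"wz":-29,"grip":0.085},{"dx":0.097,"dy":-0.175,"dz":0,"wx":0,"wy":0,"wz":-36.25,"grip":0.085},{"dx":0.116,"dy":-0.209,"dz":0,"wx":0,"wy":0,"wz":-43.5,"grip":0.085},{"dx":0.136,"dy":-0.244,"dz":0,"wx":0,"wy":0,"wz":-50.75,"grip":0.085},{"dx":0.155,"dy":-0.279,"dz":0,"wx":0,"wy":0,"wz":-58,"grip":0.085},{"dx":0.175,"dy":-0.314,"dz":0,"wx":0,"wy":0,"wz":-65.25,"grip":0.085},{"dx":0.194,"dy":-0.349,"dz":0,"wx":0,"wy":0,"wz":-72.5,"grip":0.085}])

```text
time: 2.1
position: [0.5933, -0.0822, 0.2478]
tcp_rot: [[0.96, 0.282, -0.001], [0.282, -0.96, 0.0], [-0.001, -0.001, -1.0]]
wrist_force: [0.6, 0.7, -0.9]
width: 0.0853
```

Emit:
move_arm(deltas=[{"dx":0,"dy":0,"dz":0,"wx":0,"wy":0,"wz":0,"grip":0.085},{"dx":0,"dy":0,"dz":0,"wx":0,"wy":0,"wz":0,"grip":0.085}])

```text
time: 2.3
position: [0.5925, -0.0825, 0.2476]
tcp_rot: [[0.959, 0.284, -0.001], [0.284, -0.959, -0.001], [-0.002, 0.0, -1.0]]
wrist_force: [-0.1, 1.1, 0.1]
width: 0.0847
```

```bash
python3 - <<'E'
from h import *
s=monitor.observe();print(s['time'],s['position'],s['tcp_rot'].round(4),np.round(s['q'],2),s['wrist_force'])
E
```

```text
2.3 [ 0.59248789 -0.08252246  0.24759332] [[ 9.589e-01  2.839e-01 -1.500e-03]
 [ 2.839e-01 -9.589e-01 -8.000e-04]
 [-1.700e-03  3.000e-04 -1.000e+00]] [-0.57  0.36  0.79  1.76 -0.28  1.14 -0.98] [-0.13534142  1.08855796  0.08826512]
```

Emit:
move_arm(deltas=[{"dx":0.0005,"dy":0.0005,"dz":-0.03,"wx":0,"wy":0,"wz":0,"grip":0.085},{"dx":0.0005,"dy":0.0005,"dz":-0.06,"wx":0,"wy":0,"wz":0,"grip":0.085},{"dx":0.0005,"dy":0.0005,"dz":-0.09,"wx":0,"wy":0,"wz":0,"grip":0.085},{"dx":0.0005,"dy":0.0005,"dz":-0.11,"wx":0,"wy":0,"wz":0,"grip":0.085},{"dx":0.0005,"dy":0.0005,"dz":-0.13,"wx":0,"wy":0,"wz":0,"grip":0.085},{"dx":0.0005,"dy":0.0005,"dz":-0.15,"wx":0,"wy":0,"wz":0,"grip":0.085},{"dx":0.0005,"dy":0.0005,"dz":-0.165,"wx":0,"wy":0,"wz":0,"grip":0.085},{"dx":0.0005,"dy":0.0005,"dz":-0.175,"wx":0,"wy":0,"wz":0,"grip":0.085},{"dx":0.0005,"dy":0.0005,"dz":-0.175,"wx":0,"wy":0,"wz":0,"grip":0.085}])

```text
time: 3.2
position: [0.5922, -0.0794, 0.0718]
tcp_rot: [[0.958, 0.287, -0.003], [0.287, -0.958, 0.001], [-0.003, -0.002, -1.0]]
wrist_force: [-0.6, -1.0, -0.0]
width: 0.0849
```

```bash
python3 - <<'E'
from h import *
snap('scene','s1');snap('top','t1')
a=cv2.imread('pics/s1.png')[110:260,180:340];b=cv2.imread('pics/t1.png')[80:270,155:330]
cv2.imwrite('pics/c1.png',np.clip(np.hstack([cv2.resize(a,(420,394)),cv2.resize(b,(363,394))])*1.4,0,255).astype('uint8'))
E
```

```text
(no output)
```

View pics/c1.png

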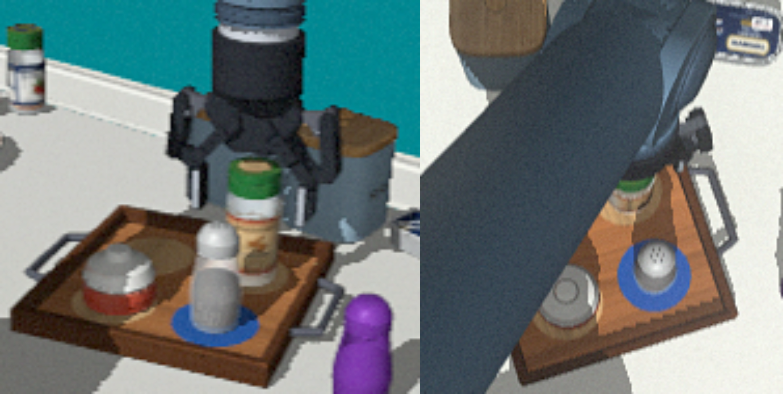

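The picture shows the jar's cap (scene crop (255,175)) midway between the open fingers (195,190) and (303,190). The salt and timer are untouched, so I close.

Emit:
move_arm(deltas=[{"dx":0,"dy":0,"dz":-0.004,"wx":0,"wy":0,"wz":0,"grip":0.06},{"dx":0,"dy":0,"dz":-0.004,"wx":0,"wy":0,"wz":0,"grip":0.055},{"dx":0,"dy":0,"dz":-0.004,"wx":0,"wy":0,"wz":0,"grip":0.05},{"dx":0,"dy":0,"dz":-0.004,"wx":0,"wy":0,"wz":0,"grip":0.046},{"dx":0,"dy":0,"dz":-0.004,"wx":0,"wy":0,"wz":0,"grip":0.042},{"dx":0,"dy":0,"dz":-0.004,"wx":0,"wy":0,"wz":0,"grip":0.04},{"dx":0,"dy":0,"dz":-0.004,"wx":0,"wy":0,"wz":0,"grip":0.04},{"dx":0,"dy":0,"dz":-0.004,"wx":0,"wy":0,"wz":0,"grip":0.04}], force=20)

```text
time: 4.1
position: [0.5942, -0.0811, 0.0701]
tcp_rot: [[0.958, 0.286, 0.002], [0.286, -0.958, -0.0], [0.001, 0.001, -1.0]]
wrist_force: [-0.9, -1.0, 6.0]
width: 0.0453
```

Emit:
move_arm(deltas=[{"dx":-0.0015,"dy":0.005,"dz":0,"wx":0,"wy":0,"wz":0,"grip":0.04},{"dx":-0.004,"dy":0.014,"dz":0,"wx":0,"wy":0,"wz":0,"grip":0.04},{"dx":-0.0065,"dy":0.024,"dz":0,"wx":0,"wy":0,"wz":0,"grip":0.04},{"dx":-0.0095,"dy":0.034,"dz":0,"wx":0,"wy":0,"wz":0,"grip":0.04},{"dx":-0.0125,"dy":0.044,"dz":0,"wx":0,"wy":0,"wz":0,"grip":0.04},{"dx":-0.015,"dy":0.054,"dz":0,"wx":0,"wy":0,"wz":0,"grip":0.04},{"dx":-0.018,"dy":0.064,"dz":0,"wx":0,"wy":0,"wz":0,"grip":0.04},{"dx":-0.021,"dy":0.074,"dz":0,"wx":0,"wy":0,"wz":0,"grip":0.04},{"dx":-0.0235,"dy":0.083,"dz":0,"wx":0,"wy":0,"wz":0,"grip":0.04},{"dx":-0.0245,"dy":0.087,"dz":0,"wx":0,"wy":0,"wz":0,"grip":0.04}])

```text
time: 5.1
position: [0.5698, 0.0063, 0.0702]
tcp_rot: [[0.958, 0.287, 0.003], [0.287, -0.958, -0.002], [0.002, 0.002, -1.0]]
wrist_force: [1.2, -3.8, 6.7]
width: 0.0455
```

Emit:
move_arm(deltas=[{"dx":0,"dy":0,"dz":0,"wx":0,"wy":0,"wz":0,"grip":0.04},{"dx":0,"dy":0,"dz":0,"wx":0,"wy":0,"wz":0,"grip":0.04}])

```text
time: 5.3
position: [0.5697, 0.0066, 0.0701]
tcp_rot: [[0.958, 0.287, 0.002], [0.287, -0.958, -0.0], [0.002, 0.001, -1.0]]
wrist_force: [0.7, -2.1, 6.4]
width: 0.0453
```

```bash
python3 - <<'E'
from h import *
snap('scene','s2')
a=cv2.imread('pics/s2.png')[110:260,180:340]
cv2.imwrite('pics/c2.png',np.clip(cv2.resize(a,(640,600))*1.4,0,255).astype('uint8'))
E
```

```text
(no output)
```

View pics/c2.png

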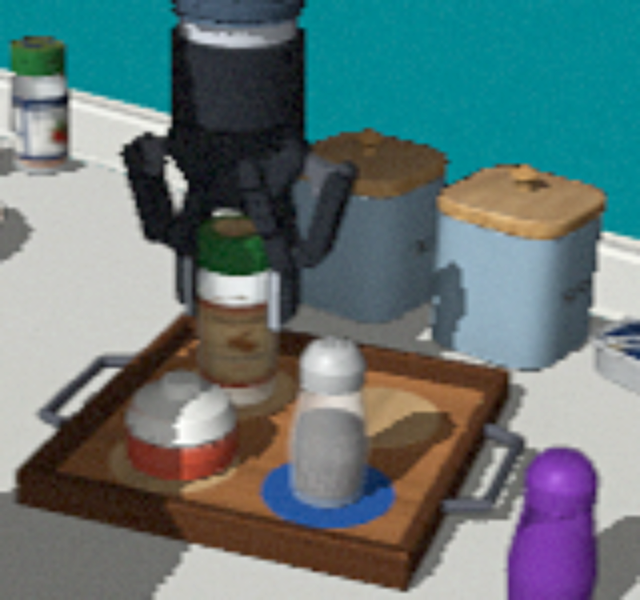

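The picture shows the jar upright in the far-left place at (237,345), with the timer (180,425) and salt (330,425) unmoved. Next I release, rise, turn 90° and go over the salt.

Emit:
move_arm(deltas=[{"dx":0,"dy":0,"dz":0.002,"wx":0,"wy":0,"wz":0,"grip":0.05},{"dx":0,"dy":0,"dz":0.002,"wx":0,"wy":0,"wz":0,"grip":0.065},{"dx":0,"dy":0,"dz":0.002,"wx":0,"wy":0,"wz":0,"grip":0.085},{"dx":0,"dy":0,"dz":0.002,"wx":0,"wy":0,"wz":0,"grip":0.085},{"dx":0,"dy":0,"dz":0.01,"wx":0,"wy":0,"wz":0,"grip":0.085},{"dx":0,"dy":0,"dz":0.03,"wx":0,"wy":0,"wz":0,"grip":0.085},{"dx":0,"dy":0,"dz":0.06,"wx":0,"wy":0,"wz":0,"grip":0.085},{"dx":0,"dy":0,"dz":0.09,"wx":0,"wy":0,"wz":0,"grip":0.085},{"dx":0,"dy":0,"dz":0.11,"wx":0,"wy":0,"wz":0,"grip":0.085},{"dx":0,"dy":0,"dz":0.12,"wx":0,"wy":0,"wz":0,"grip":0.085}])

```text
time: 6.35
position: [0.5702, 0.0062, 0.1919]
tcp_rot: [[0.958, 0.286, 0.004], [0.286, -0.958, 0.001], [0.004, 0.0, -1.0]]
wrist_force: [-0.8, -0.5, -0.4]
width: 0.0853
```

Emit:
move_arm(deltas=[{"dx":-0.006,"dy":-0.011,"dz":0,"wx":0,"wy":0,"wz":8,"grip":0.085},{"dx":-0.011,"dy":-0.022,"dz":0,"wx":0,"wy":0,"wz":16,"grip":0.085},{"dx":-0.017,"dy":-0.033,"dz":0,"wx":0,"wy":0,"wz":24,"grip":0.085},{"dx":-0.023,"dy":-0.044,"dz":0,"wx":0,"wy":0,"wz":32,"grip":0.085},{"dx":-0.028,"dy":-0.056,"dz":0,"wx":0,"wy":0,"wz":40,"grip":0.085},{"dx":-0.034,"dy":-0.067,"dz":0,"wx":0,"wy":0,"wz":48,"grip":0.085},{"dx":-0.04,"dy":-0.078,"dz":0,"wx":0,"wy":0,"wz":56,"grip":0.085},{"dx":-0.045,"dy":-0.089,"dz":0,"wx":0,"wy":0,"wz":64,"grip":0.085},{"dx":-0.051,"dy":-0.1,"dz":0,"wx":0,"wy":0,"wz":72,"grip":0.085},{"dx":-0.0565,"dy":-0.111,"dz":0,"wx":0,"wy":0,"wz":80,"grip":0.085}])

```text
time: 7.35
position: [0.5115, -0.105, 0.1887]
tcp_rot: [[-0.121, 0.993, -0.002], [0.993, 0.121, 0.0], [0.0, -0.002, -1.0]]
wrist_force: [0.5, -0.4, -0.2]
width: 0.0847
```

Emit:
move_arm(deltas=[{"dx":0,"dy":0,"dz":0,"wx":0,"wy":0,"wz":8,"grip":0.085},{"dx":0,"dy":0,"dz":0,"wx":0,"wy":0,"wz":10,"grip":0.085},{"dx":0,"dy":0,"dz":0,"wx":0,"wy":0,"wz":10,"grip":0.085}])

```text
time: 7.65
position: [0.5117, -0.1048, 0.1888]
tcp_rot: [[-0.285, 0.958, -0.001], [0.958, 0.285, 0.0], [0.001, -0.001, -1.0]]
wrist_force: [0.5, 0.2, 0.5]
width: 0.0848
```

```bash
python3 - <<'E'
from h import *
snap('scene','s3')
a=cv2.imread('pics/s3.png')[110:260,180:340]
cv2.imwrite('pics/c3.png',np.clip(cv2.resize(a,(640,600))*1.4,0,255).astype('uint8'))
E
```

```text
(no output)
```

View pics/c3.png

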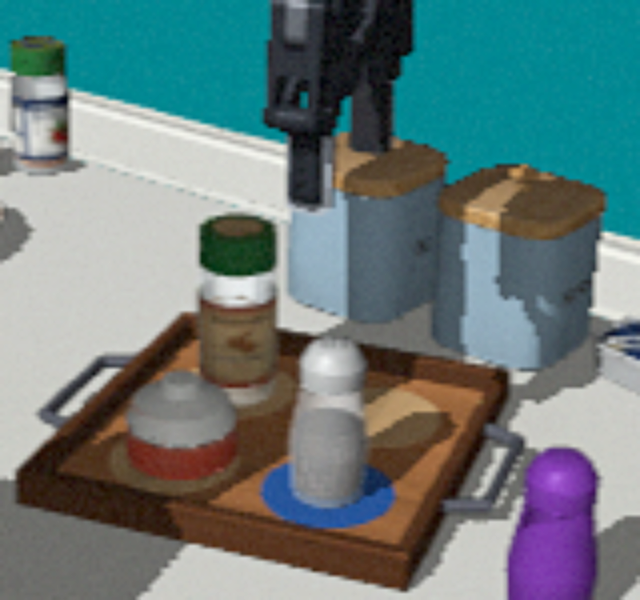

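The jar stands free and upright at (237,310). The salt still stands on the coaster at (330,420), and the gripper is above it.

Emit:
move_arm(deltas=[{"dx":0.001,"dy":0.0005,"dz":-0.025,"wx":0,"wy":0,"wz":0,"grip":0.085},{"dx":0.001,"dy":0.0005,"dz":-0.05,"wx":0,"wy":0,"wz":0,"grip":0.085},{"dx":0.001,"dy":0.0005,"dz":-0.07,"wx":0,"wy":0,"wz":0,"grip":0.085},{"dx":0.001,"dy":0.0005,"dz":-0.09,"wx":0,"wy":0,"wz":0,"grip":0.085},{"dx":0.001,"dy":0.0005,"dz":-0.11,"wx":0,"wy":0,"wz":0,"grip":0.085},{"dx":0.001,"dy":0.0005,"dz":-0.125,"wx":0,"wy":0,"wz":0,"grip":0.085},{"dx":0.001,"dy":0.0005,"dz":-0.135,"wx":0,"wy":0,"wz":0,"grip":0.085},{"dx":0.001,"dy":0.0005,"dz":-0.139,"wx":0,"wy":0,"wz":0,"grip":0.085},{"dx":0.001,"dy":0.0005,"dz":-0.139,"wx":0,"wy":0,"wz":0,"grip":0.085}])

```text
time: 8.6
position: [0.5133, -0.1042, 0.05]
tcp_rot: [[-0.286, 0.958, -0.001], [0.958, 0.286, -0.0], [0.0, -0.001, -1.0]]
wrist_force: [-0.5, 0.2, 0.5]
width: 0.085
```

Emit:
move_arm(deltas=[{"dx":0,"dy":0,"dz":0,"wx":0,"wy":0,"wz":0,"grip":0.06},{"dx":0,"dy":0,"dz":0,"wx":0,"wy":0,"wz":0,"grip":0.055},{"dx":0,"dy":0,"dz":0,"wx":0,"wy":0,"wz":0,"grip":0.05},{"dx":0,"dy":0,"dz":0,"wx":0,"wy":0,"wz":0,"grip":0.046},{"dx":0,"dy":0,"dz":0,"wx":0,"wy":0,"wz":0,"grip":0.042},{"dx":0,"dy":0,"dz":0,"wx":0,"wy":0,"wz":0,"grip":0.039},{"dx":0,"dy":0,"dz":0,"wx":0,"wy":0,"wz":0,"grip":0.039},{"dx":0,"dy":0,"dz":0,"wx":0,"wy":0,"wz":0,"grip":0.039}])

```text
time: 9.4
position: [0.5134, -0.1043, 0.0508]
tcp_rot: [[-0.286, 0.958, -0.0], [0.958, 0.286, 0.0], [0.0, -0.0, -1.0]]
wrist_force: [-3.3, -0.1, 5.4]
width: 0.0408
```

The width reads 40.8 mm where 44 was expected, so I'll look before sliding.

```bash
python3 - <<'E'
from h import *
snap('scene','s4');snap('top','t4')
s=monitor.observe();print(s['width'],s['wrist_force'],s['moment'])
a=cv2.imread('pics/s4.png')[150:250,210:320];b=cv2.imread('pics/t4.png')[130:270,165:315]
cv2.imwrite('pics/c4.png',np.clip(np.hstack([cv2.resize(a,(440,400),interpolation=2),cv2.resize(b,(360,400))])*1.6,0,255).astype('uint8'))
E
```

```text
0.04129682810000581 [-1.74908284 -0.19993539  5.22233889] [0.08783256 0.53013278 0.02509167]
```

View pics/c4.png

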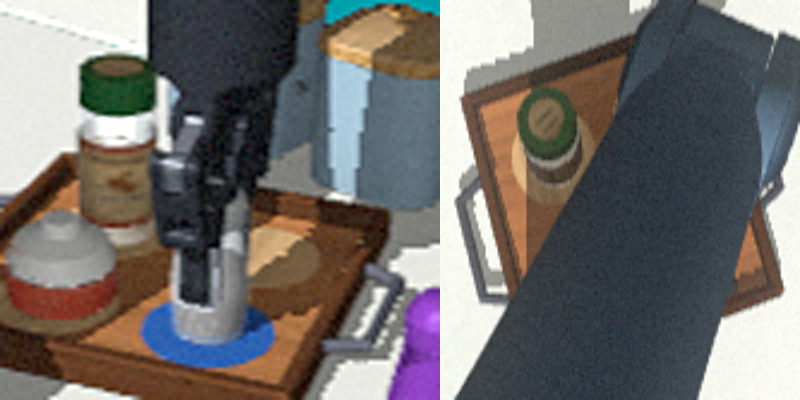

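The finger sits centred on the salt, which is upright; the body tapers slightly, which accounts for the width. I slide now.

Emit:
move_arm(deltas=[{"dx":0.005,"dy":0.0015,"dz":0,"wx":0,"wy":0,"wz":0,"grip":0.036},{"dx":0.013,"dy":0.004,"dz":0,"wx":0,"wy":0,"wz":0,"grip":0.036},{"dx":0.023,"dy":0.007,"dz":0,"wx":0,"wy":0,"wz":0,"grip":0.036},{"dx":0.033,"dy":0.01,"dz":0,"wx":0,"wy":0,"wz":0,"grip":0.036},{"dx":0.043,"dy":0.0125,"dz":0,"wx":0,"wy":0,"wz":0,"grip":0.036},{"dx":0.053,"dy":0.0155,"dz":0,"wx":0,"wy":0,"wz":0,"grip":0.036},{"dx":0.063,"dy":0.0185,"dz":0,"wx":0,"wy":0,"wz":0,"grip":0.036},{"dx":0.072,"dy":0.021,"dz":0,"wx":0,"wy":0,"wz":0,"grip":0.036},{"dx":0.079,"dy":0.023,"dz":0,"wx":0,"wy":0,"wz":0,"grip":0.036},{"dx":0.082,"dy":0.024,"dz":0,"wx":0,"wy":0,"wz":0,"grip":0.036}])

```text
time: 10.5
position: [0.595, -0.0812, 0.0508]
tcp_rot: [[-0.286, 0.958, -0.002], [0.958, 0.286, -0.001], [-0.0, -0.002, -1.0]]
wrist_force: [-4.4, -1.7, 7.5]
width: 0.0414
```

Emit:
move_arm(deltas=[{"dx":0,"dy":0,"dz":0,"wx":0,"wy":0,"wz":0,"grip":0.036},{"dx":0,"dy":0,"dz":0,"wx":0,"wy":0,"wz":0,"grip":0.036},{"dx":0,"dy":0,"dz":0,"wx":0,"wy":0,"wz":0,"grip":0.036}])

```text
time: 10.8
position: [0.5953, -0.0811, 0.0508]
tcp_rot: [[-0.286, 0.958, -0.0], [0.958, 0.286, -0.001], [-0.001, -0.001, -1.0]]
wrist_force: [-2.1, -1.9, 4.8]
width: 0.0411
```

```bash
python3 - <<'E'
from h import *
snap('scene','s5')
a=cv2.imread('pics/s5.png')[110:260,180:340]
cv2.imwrite('pics/c5.png',np.clip(cv2.resize(a,(640,600))*1.4,0,255).astype('uint8'))
E
```

```text
(no output)
```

View pics/c5.png

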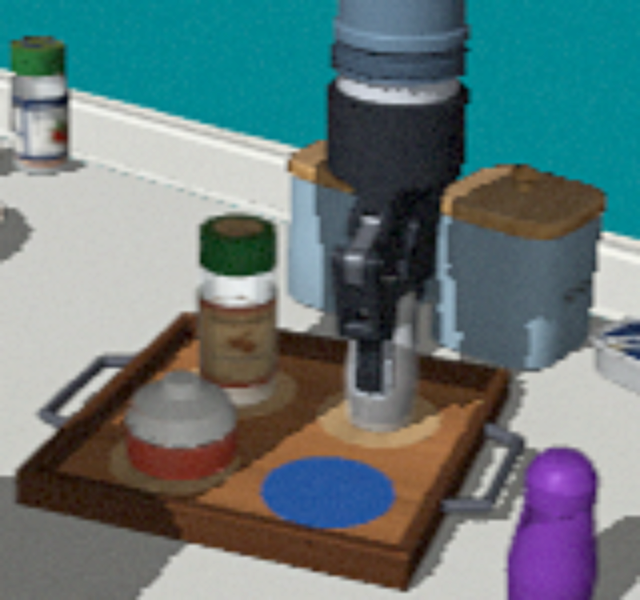

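The salt now stands upright in the jar's former place at (380,410), and the blue coaster (327,490) is free. I release, rise and retreat.

Emit:
move_arm(deltas=[{"dx":0,"dy":0,"dz":0.001,"wx":0,"wy":0,"wz":0,"grip":0.048},{"dx":0,"dy":0,"dz":0.001,"wx":0,"wy":0,"wz":0,"grip":0.065},{"dx":0,"dy":0,"dz":0.001,"wx":0,"wy":0,"wz":0,"grip":0.085},{"dx":0,"dy":0,"dz":0.001,"wx":0,"wy":0,"wz":0,"grip":0.085},{"dx":0,"dy":0,"dz":0.01,"wx":0,"wy":0,"wz":0,"grip":0.085},{"dx":0,"dy":0,"dz":0.03,"wx":0,"wy":0,"wz":0,"grip":0.085},{"dx":0,"dy":0,"dz":0.06,"wx":0,"wy":0,"wz":0,"grip":0.085},{"dx":0,"dy":0,"dz":0.1,"wx":0,"wy":0,"wz":0,"grip":0.085},{"dx":0,"dy":0,"dz":0.14,"wx":0,"wy":0,"wz":0,"grip":0.085},{"dx":0,"dy":0,"dz":0.18,"wx":0,"wy":0,"wz":0,"grip":0.085}])

```text
time: 11.85
position: [0.5952, -0.0803, 0.2324]
tcp_rot: [[-0.286, 0.958, 0.0], [0.958, 0.286, -0.0], [-0.0, 0.0, -1.0]]
wrist_force: [-0.2, 0.9, 0.6]
width: 0.0849
```

Emit:
move_arm(deltas=[{"dx":-0.01,"dy":-0.03,"dz":0,"wx":0,"wy":0,"wz":0,"grip":0.085},{"dx":-0.02,"dy":-0.06,"dz":0,"wx":0,"wy":0,"wz":0,"grip":0.085},{"dx":-0.03,"dy":-0.09,"dz":0,"wx":0,"wy":0,"wz":0,"grip":0.085},{"dx":-0.04,"dy":-0.12,"dz":0,"wx":0,"wy":0,"wz":0,"grip":0.085},{"dx":-0.05,"dy":-0.15,"dz":0,"wx":0,"wy":0,"wz":0,"grip":0.085},{"dx":-0.06,"dy":-0.18,"dz":0,"wx":0,"wy":0,"wz":0,"grip":0.085},{"dx":-0.07,"dy":-0.2,"dz":0,"wx":0,"wy":0,"wz":0,"grip":0.085},{"dx":-0.07,"dy":-0.2,"dz":0,"wx":0,"wy":0,"wz":0,"grip":0.085},{"dx":-0.07,"dy":-0.2,"dz":0,"wx":0,"wy":0,"wz":0,"grip":0.085}])

```text
time: 12.75
position: [0.5253, -0.2803, 0.2307]
tcp_rot: [[-0.285, 0.959, 0.001], [0.959, 0.285, 0.001], [0.0, 0.001, -1.0]]
wrist_force: [0.4, 0.3, -0.2]
width: 0.0849
```

```bash
python3 - <<'E'
from h import *
snap('top','t6')
b=cv2.imread('pics/t6.png')[130:270,165:315]
cv2.imwrite('pics/c6.png',np.clip(cv2.resize(b,(600,560),interpolation=2)*1.5,0,255).astype('uint8'))
E
```

```text
(no output)
```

View pics/c6.png

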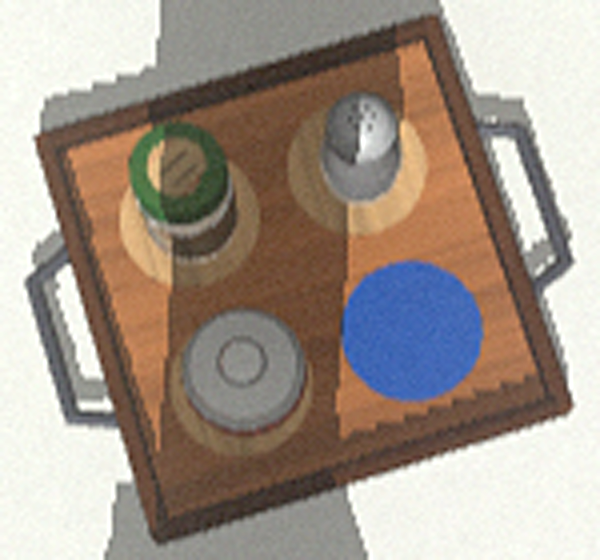

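The final view shows the jar's cap at (178,166), the salt's top at (362,118), the timer still at (243,362), and the coaster free at (412,331).

```bash
python3 - <<'E'
from h import *
T=lambda u,v:('top0',165+u/4,130+v/4); a=np.radians(16.65); c=np.array([.5393,-.05])
for n,p,z in(('jar',(178,166),.114),('salt',(362,121),.092)):
    d=onz(*T(*p),z)[:2]-c; print(n,(d@[np.cos(a),np.sin(a)]).round(4),(d@[-np.sin(a),np.cos(a)]).round(4))
print(sign_off())
E
```

```text
jar 0.0438 0.0438
salt 0.0446 -0.0456
the job is handed in; nothing more can be done
None
```

I slid the jar along tray y into the empty place (+45, +45), then slid the salt shaker along tray x into the place the jar had left. The blue coaster is now free, and I handed the job in at about 13 s of the 43 s allowed.

**Last checks:** from the final overhead picture, the jar is at (43.8, 43.8) mm and the salt at (44.6, −45.6) mm in the tray frame. That is within about 1.5 mm of their places, against a limit of 17 mm. Both look upright, the egg timer has not moved, and the gripper is well clear of everything.

**Disagreement:** the salt gripped at about 41 mm instead of the expected 44 mm. I looked before sliding: it was upright, with the finger centred on it. I put the difference down to a slight taper in its body, but did not confirm that.

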